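# Lean the flow-meter panel, flip its kickstand down and hold it plumb

## Robot

A 6-joint arm with a two-finger parallel gripper is mounted at the origin on the work surface. World frame = base frame: x ahead of the robot, y to its left, z up, the work surface at z = 0. Lengths are in m, angles in rad, forces in N, time in s.
With the tool pointing down it reaches from about 0.35 to 0.975 m from the base axis. Payload 7.1 kg.
Tool frame: the origin (TCP) lies midway between the tips of the shut fingers; the grasp point (between the pads) lies 19 mm behind it; z points along the fingers, x is the direction in which the jaws open and shut, and the axes are right-handed (so a half turn about z gives the same grasp; the last joint's range is limited). The gripper opens to 88 mm and grips with 3 to 60 N. Pads are 20 mm wide; open, the fingers measure 115 mm over their backs; the gripper's body (75 mm by 178 mm) begins 61 mm behind the grasp point.
Start: joints at [-1.214, 0.423, 1.63, -0, 1.089, -0.019], TCP at [0.229, -0.581, 0.223] pointing down, gripper open.
Joint ranges: [-3, 3], [-0.9, 2.11], [0.09, 2.58], [-1.31, 4.45], [0.11, 2.69], [-2.54, 2.54]. Speed limits (rad/s): [2.39, 2.39, 3.01, 3.14, 3.14, 3.14].

## Interface

Orientations are given as a unit quaternion [w, x, y, z].
In Python, from station import move_pose, movel, movej, command_gripper, wait, inverse_kinematics, read_camera, camera_info, MotionError, job_done, get_time, get_joint_pos, get_qvel, get_effort, get_tcp_pos, get_ee_rot, get_ft_force, get_ft_torque, get_grip_width gives the robot as it stands. Calls block until the motion is done:
- move_pose(position, orientation): joint-space move of the TCP to a pose.
- movel(position, frame=None, v=0.15, until_force=None): straight line of the TCP; frame=None keeps the orientation; v is the mean speed in m/s. With until_force (N) it stops when the force on the tool has changed by that much, and returns True; else False.
- movej(angles): joint-space move.
- command_gripper(opening): opening from 0.0 (shut) to 1.0 (fully open); the grip force is fixed at half the most; returns when the fingers have stopped.
- wait(seconds).
- inverse_kinematics(position, orientation): joint angles nearest the present ones, or None.
- read_camera(name): name is "scene" or "top" or "wrist"; returns the picture (384x512x3 uint8, red, green, blue); there is no depth.
- camera_info(name): a dict with "intrinsics" (3x3 intrinsics, pixels), "T" (4x4, takes a point from camera to world coordinates); the wrist camera has in their place "tool_from_camera" (4x4, takes a point from camera to tool coordinates, whose origin is the TCP and whose axes are the tool frame's). Camera axes: x right, y up, looking along -z (the intrinsics and any distortion apply to the point x, -y, -z); pixel columns grow to the right and rows downward; lengths in m; the calibration is good to about 2 mm. A picture is of the moment at which its call begins: read the wrist's pose just before it. camera_info takes no time and is no camera call.
A pose or a line that the arm cannot do raises MotionError and nothing moves.
- job_done(): hands the job in, once; it reports no verdict.
Readings, each from a call of its own:
- get_time(): time.
- get_joint_pos(): joint angles.
- get_qvel(): joint speeds.
- get_effort(): joint torques, N m.
- get_tcp_pos(): TCP position.
- get_ee_rot(): TCP orientation.
- get_ft_force(): force on the tool from outside, world axes, zero at the start.
- get_ft_torque(): the same for the moment, N m.
- get_grip_width(): opening from 0.0 (shut) to 1.0 (fully open).
Only numpy, scipy, OpenCV 4.12 (cv2) and the standard library are available. Lean on these libraries where they do the work, as an engineer would, in place of code of your own. Each camera call takes 0.05 s, during which the arm holds its last target. There are 200 camera calls.

## Task

Take the flow-meter panel out of its rack and lean it flat against the front of the stand's cross rail, 10 to 20 degrees off upright, standing on its foot bar with the instruments towards the rail and the kickstand side towards you, and let go of it. While it leans there, flip its kickstand fully down over centre; then, where it stands, draw the panel upright off the rail and hold it plumb on its foot bar so that the flow meter can be read. Finish while still holding it upright, kickstand down, and leave the blank plate, the jar and the spanner alone.

Things in the scene. Friction and masses are not known exactly. Their poses are not given: they have to be found in the camera images.
- panel: flow-meter panel, 0.75 to 1 kg, 220 wide, 250 high: 20 mm square uprights 100 mm either side of its middle, gauge and flow meter in front. Origin: middle of the foot bar's underside; z up the panel, y across, +x out of the front (instruments reach x = 51, z = 150 mm). Foot bar round, 20 mm thick, along y: it cannot stand alone; on its kickstand it leans 10 degrees back. Starts upright in the rack
- handle_mid (a point): middle of the panel's round carrying bar, a 20 mm thick tube along the panel's y, 240 mm above the foot bar's underside; 170 mm of it is free between the uprights, with open air for 85 mm below it
- kickstand_hub (a point): the kickstand's pivot, 42 mm behind the panel's mid plane, 50 mm to the -y side of the middle and 130 mm above the foot's underside
- kickstand_tip (a point): free end of the kickstand, a round leg 123 mm long from its pivot, 14 mm thick (last 30 mm an 18 mm rubber foot). Stowed it lies level behind the panel's back, pointing to the panel's +y. It swings in a plane that holds the panel's y and slopes 22 degrees away from the back: the free end goes down and outwards until the leg points down, out from the back
- kickstand (a joint): kickstand angle, rad: 0 stowed level, grows as the free end goes down, 1.57 straight down its plane, 1.75 at its stop (fully down). An over-centre spring holds it at either end and pushes away from 0.85: press the free end down with 2 to 3 N; past 0.85 it goes on to its stop by itself
- rail_mid (a point): middle of the top of the stand's fixed cross rail, 185 mm above the table: a 30 mm square profile, 340 mm long along the point's y, on posts 155 mm either side of the middle, open below. Site x points away from the front face on which the panel leans; that face lies 15 mm on the -x side of this point. The panel's uprights (front faces 10 mm before its mid plane) touch it
- rack_slot (a point): middle of the floor of the rack's wide slot, 6 mm above the table: 21 mm wide, along the point's y, between black blocks that reach 40 mm above the table; the panel's foot bar stands in it. A narrow slot 72 mm on the -x side holds the blank plate
- blank_plate: bare aluminium plate 4 x 200 x 70 mm, standing in the rack's narrow slot behind the panel, its top 76 mm above the table; it keeps the kickstand from swinging down in the rack. Origin: middle of its lower edge. Not to be disturbed
- jar: white plastic jar, 52 mm across, 65 mm high, standing on the table; origin at the middle of its underside. Not to be disturbed
- spanner: steel spanner 150 mm long lying on the table; origin on its underside near the middle. Not to be disturbed

How it is judged:
On the way, in this order (a step that is already met when the one before it is completed fails the run):
1. the panel leans by itself against the front of the rail, instruments to the rail, foot on the table, let go (contact force between panel and stand above 0.1 N and contact force between the fingers and panel below 0.1 N and angle between panel's own z axis and vertical between 0.1 and 0.5 rad and height (world z) of panel below 0.012 m and angle between the y axis of panel and the y axis of rail_mid, either way round below 0.15 rad and x of kickstand_hub in the frame of rail_mid below -0.05 m and linear speed of panel below 0.03 m/s), for 0.3 s.
2. the kickstand is fully down while the panel still leans on the rail (value of joint kickstand above 1.6 rad and contact force between panel and stand above 0.1 N and angle between panel's own z axis and vertical above 0.1 rad), for 0.2 s.
At the end, for the whole second after the job is handed in: The panel is held in the fingers (more than 1 N), still, plumb within 4 degrees, its foot bar on the table (within 8 mm) within 220 mm of the rail's middle, touching neither rail nor rack, its kickstand fully down (beyond 1.6 rad) (angle between panel's own z axis and vertical below 0.07 rad and value of joint kickstand above 1.6 rad and height (world z) of panel below 0.008 m and contact force between the fingers and panel above 1 N and contact force between panel and stand below 0.1 N and contact force between panel and rack below 0.1 N and horizontal distance between panel and rail_mid below 0.22 m and linear speed of panel below 0.02 m/s); the arm keeps its last pose, push and grip.
It fails at once if the panel falls over (angle between panel's own z axis and vertical above 0.9 rad).
It fails at once if the blank plate is disturbed (distance of blank_plate from where it was at the start of the episode above 0.03 m or angle between blank_plate's own z axis and vertical above 0.5 rad).
It fails at once if the jar is pushed or tipped (distance of jar from where it was at the start of the episode above 0.03 m or angle between jar's own z axis and vertical above 0.5 rad).
It fails at once if the spanner is moved (distance of spanner from where it was at the start of the episode above 0.03 m).
It also fails if it takes over 72 s, if anything falls off the work surface, if the arm or the gripper's body presses on something with over 40 N, if the wrist force passes 120 N, or if a joint passes its speed limit or range.

## Working session

There is one attempt and no reset: what is moved stays moved. The work goes in short steps, each a Python script; the robot and the scene stay as the last script left them, time stands still between calls to the robot, and variables do not carry over. Pictures are saved under pics/ and viewed, about 8 in all and at most 12, crops included, and the job is handed in when it is done.

```bash
mkdir -p pics; ls
python3 - <<'E'
from station import *
import cv2,numpy as np
for n in ["scene","top"]:
    im=read_camera(n); cv2.imwrite(f"pics/{n}0.png",cv2.resize(im[:,:,::-1],(800,600),interpolation=cv2.INTER_CUBIC))
    print(n,camera_info(n))
print(camera_info("wrist"),get_time(),get_ee_rot())
E
```

```text
pics
scene {'intrinsics': array([[418.81164203,   0.        , 258.00170755],
       [  0.        , 418.81164203, 194.24069385],
       [  0.        ,   0.        ,   1.        ]]), 'T': array([[-0.79469658, -0.48129834,  0.36987735,  0.8978994 ],
       [ 0.60690629, -0.64110623,  0.46973137,  0.4695964 ],
       [ 0.01104974,  0.5977748 ,  0.80158792,  0.93005404],
       [ 0.        ,  0.        ,  0.        ,  1.        ]])}
top {'intrinsics': array([[431.50796916,   0.        , 257.55079731],
       [  0.        , 431.50796916, 198.98124304],
       [  0.        ,   0.        ,   1.        ]]), 'T': array([[-0.00581577,  0.98111154, -0.19335544,  0.37611439],
       [-0.9997743 , -0.00965584, -0.01892367,  0.01840342],
       [-0.02043324,  0.19320174,  0.98094626,  1.17194863],
       [ 0.        ,  0.        ,  0.        ,  1.        ]])}
{'intrinsics': array([[341.19344809,   0.        , 252.5166106 ],
       [  0.        , 341.19344809, 194.63423764],
       [  0.        ,   0.        ,   1.        ]]), 'tool_from_camera': array([[ 9.99999577e-01,  5.86807568e-04,  7.08706912e-04,
        -7.29105787e-04],
       [ 7.62195849e-04, -9.59769995e-01, -2.80786354e-01,
        -7.81339491e-02],
       [ 5.15428072e-04,  2.80786775e-01, -9.59770036e-01,
        -1.61857126e-01],
       [ 0.00000000e+00,  0.00000000e+00,  0.00000000e+00,
         1.00000000e+00]])} 0.1 [-4.09391988e-04  8.26731507e-01 -5.62596218e-01 -5.85946203e-04]
```

View pics/scene0.png

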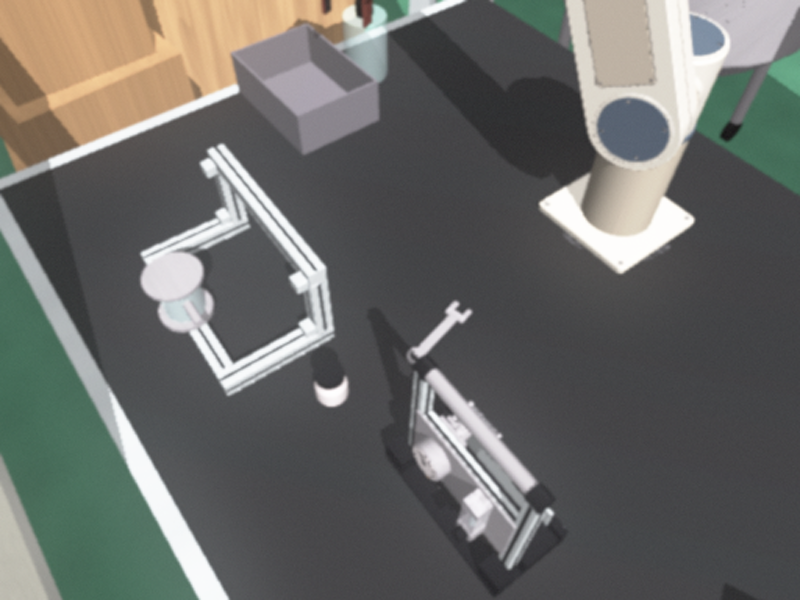

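View pics/top0.png

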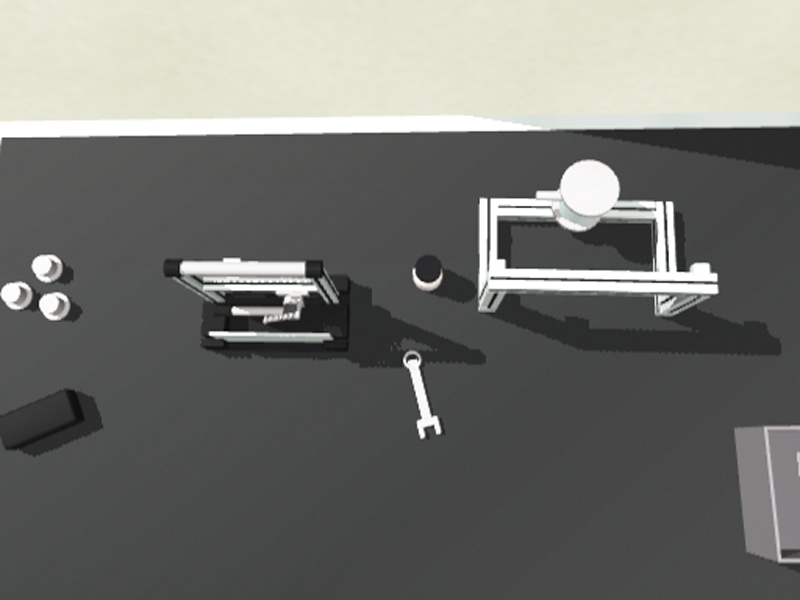

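Scene: the panel is in the rack, handle ends near (425,366) and (540,497). The rail runs from (217,150) to (322,270).
Top: handle axis from (165,268) to (323,268), rail top from (488,281) to (718,282). The jar is at (428,280) and the spanner runs from (412,358) to (430,430).

```bash
cat > h.py <<'E'
from station import *
import numpy as np, cv2
from scipy.spatial.transform import Rotation as R
def ray(cam,u,v,z,s=.64,T=None):
    c=camera_info(cam); K=c["intrinsics"]
    T=c["T"] if T is None else T
    u,v=u*s,v*s
    d=T[:3,:3]@np.array([(u-K[0,2])/K[0,0],-(v-K[1,2])/K[0,0],-1]); o=T[:3,3]
    return o+d*(z-o[2])/d[2]
def wristT():
    q=get_ee_rot(); T=np.eye(4); T[:3,:3]=R.from_quat(np.r_[q[1:],q[0]]).as_matrix(); T[:3,3]=get_tcp_pos()
    return T@camera_info("wrist")["tool_from_camera"]
def quat(yaw,pitch=0.):
    # tool down; jaws (tool x) along world x rotated by yaw; pitch = tilt about world y-ish (jaw axis stays in plane)
    Z=R.from_euler('z',yaw)*R.from_euler('y',pitch)
    M=Z.as_matrix()@np.diag([1,-1,-1.])
    q=R.from_matrix(M).as_quat(); return [q[3],*q[:3]]
E
python3 - <<'E'
from h import *
np.set_printoptions(precision=3,suppress=True)
for l,c,p,z in [("handL","top",(165,268),.246),("handR","top",(323,268),.246),("railL","top",(488,281),.185),("railR","top",(718,282),.185),("jar","top",(428,270),.065),
 ("sp1","top",(412,358),.005),("sp2","top",(430,430),.005),("plL","top",(209,336),.076),("plR","top",(332,338),.076),("rackR","top",(348,312),.04),
 ("S handR","scene",(425,366),.246),("S handL","scene",(540,497),.246),("S railR","scene",(217,150),.185),("S railL","scene",(322,270),.185),("spool","top",(589,188),.1)]:
    print(l,ray(c,*p,z))
E
```

```text
handL [0.624 0.375 0.246]
handR [0.622 0.149 0.246]
railL [ 0.615 -0.091  0.185]
railR [ 0.61  -0.433  0.185]
jar [ 0.664 -0.004  0.065]
sp1 [0.522 0.025 0.005]
sp2 [ 0.399 -0.005  0.005]
plL [0.553 0.36  0.076]
plR [0.548 0.156 0.076]
rackR [0.598 0.134 0.04 ]
S handR [0.619 0.16  0.246]
S handL [0.622 0.362 0.246]
S railR [ 0.61  -0.419  0.185]
S railL [ 0.612 -0.088  0.185]
spool [ 0.794 -0.274  0.1  ]
```

Run:
```python
from h import *
np.set_printoptions(precision=3,suppress=True)
p=get_tcp_pos(); 
for y in (0,np.pi):
    for pos,pi in [((.623,.262,.40),0),((.623,.262,.227),0),((.47,-.262,.42),0),((.53,-.262,.22),.25),((.60,-.262,.22),.25),((.53,-.2,.15),0)]:
        print(y,pos,inverse_kinematics(pos,quat(y,pi)))
    print(inverse_kinematics((.53,-.2,.15),quat(y-np.pi/2)))
movel([.229,-.581,.42])
move_pose([.612,-.262,.42],quat(0))
T=wristT(); cv2.imwrite("pics/w_rail.png",read_camera("wrist")[:,:,::-1]); np.save("Tr.npy",T)
move_pose([.623,.262,.42],quat(0))
T=wristT(); cv2.imwrite("pics/w_pan.png",read_camera("wrist")[:,:,::-1]); np.save("Tp.npy",T)
a,b=cv2.imread("pics/w_rail.png"),cv2.imread("pics/w_pan.png")
cv2.imwrite("pics/w1.png",cv2.resize(np.vstack([a,b]),(400,600)) if 0 else np.hstack([cv2.resize(a,(400,300)),cv2.resize(b,(400,300))]))
print(get_time(),get_tcp_pos())
```

```text
0 (0.623, 0.262, 0.4) [ 0.38   0.367  1.31  -0.     1.465  0.38 ]
0 (0.623, 0.262, 0.227) [ 0.38   0.493  1.505 -0.     1.143  0.38 ]
0 (0.47, -0.262, 0.42) [-0.531  0.121  1.584 -0.     1.436 -0.531]
0 (0.53, -0.262, 0.22) [-0.426  0.488  1.555 -0.105  1.328 -0.389]
0 (0.6, -0.262, 0.22) [-0.386  0.584  1.392 -0.095  1.399 -0.359]
0 (0.53, -0.2, 0.15) [-0.382  0.433  1.813 -0.     0.895 -0.382]
[-0.382  0.433  1.813 -0.     0.895  1.189]
3.141592653589793 (0.623, 0.262, 0.4) None
3.141592653589793 (0.623, 0.262, 0.227) None
3.141592653589793 (0.47, -0.262, 0.42) None
3.141592653589793 (0.53, -0.262, 0.22) [-0.547  0.291  1.863  0.184  0.781  2.478]
3.141592653589793 (0.6, -0.262, 0.22) None
3.141592653589793 (0.53, -0.2, 0.15) None
[-0.382  0.433  1.813 -0.     0.895 -1.953]
5.375 [0.623 0.261 0.42 ]
```

View pics/w_rail.png

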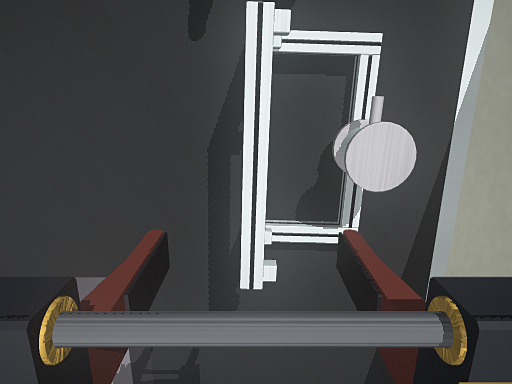

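View pics/w_pan.png

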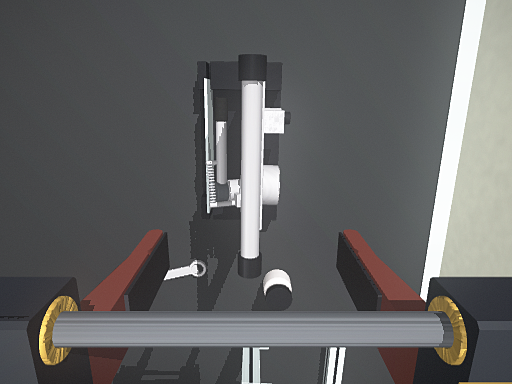

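Rail view: top face spans columns 247–272 at row 2 and 240–264 at row 289. Panel view: handle runs from (252.5,55) to (250,276), with the kickstand stowed behind it at about (222,150).

Run:
```python
from h import *
np.set_printoptions(precision=4,suppress=True)
Tr,Tp=np.load("Tr.npy"),np.load("Tp.npy")
for p in [(247,2),(272,2),(240,289),(264,289)]: print("rail",ray("wrist",*p,.185,1,Tr))
for p in [(252.5,55),(250,276)]: print("handle",ray("wrist",*p,.246,1,Tp))
print("jar",ray("wrist",278,290,.065,1,Tp))
```

```text
rail [ 0.6068 -0.0921  0.185 ]
rail [ 0.6328 -0.0922  0.185 ]
rail [ 0.5953 -0.4306  0.185 ]
rail [ 0.6269 -0.4307  0.185 ]
handle [0.6243 0.3742 0.246 ]
handle [0.6211 0.1474 0.246 ]
jar [0.6675 0.017  0.065 ]
```

Run:
```python
from h import *
np.set_printoptions(precision=3,suppress=True)
P=np.array([.6227,.2608,0]); 
move_pose(P+[0,0,.30],quat(-.014))
movel(P+[0,0,.227],v=.1)
command_gripper(0.0); print("w",get_grip_width()*88,get_ft_force())
movel(P+[0,0,.26],v=.06); print(get_ft_force(),get_ft_torque())
movel(P+[0,0,.40],v=.15); print(get_ft_force(),get_ft_torque(),get_tcp_pos(),get_time())
cv2.imwrite("pics/lift.png",np.hstack([cv2.resize(read_camera(n)[:,:,::-1],(400,300)) for n in("scene","wrist")]))
```

```text
w 19.494627059249897 [ 0.183 -0.315  0.595]
[-0.165 -0.711 -9.903] [-0.051 -0.047 -0.007]
[-0.084 -0.239 -9.671] [ 0.009 -0.033  0.057] [0.622 0.261 0.399] 9.65
```

View pics/lift.png

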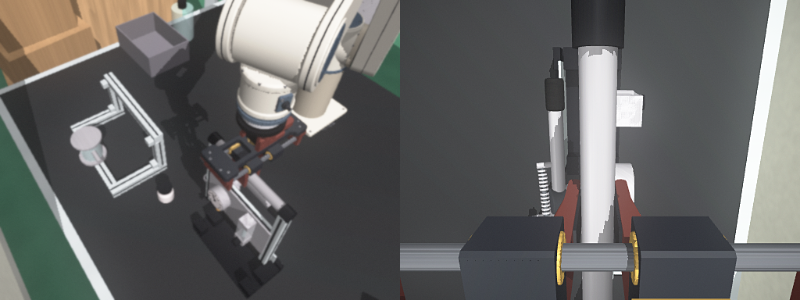

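```bash
cat >> h.py <<'E'
YAW=-.02; YR=-.262
def pose(xc,th,h):
    return [xc+.211*np.sin(th), YR+.211*np.sin(th)*YAW, .010+h+.211*np.cos(th)], quat(YAW,th)
def foot(): # bar centre x from tcp, given tool tilt
    T=wristT()@np.linalg.inv(camera_info("wrist")["tool_from_camera"])
    return T[:3,3]+.211*T[:3,2]
E
python3 - <<'E'
from h import *
np.set_printoptions(precision=4,suppress=True)
print(np.array(pose(.47,.245,0)[0]))
movel([.48,.26,.40],v=.25)
movel([.47,YR,.42],quat(YAW),v=.3)
p,q=pose(.47,.245,.15); movel(p,q,v=.15)
p,q=pose(.47,.245,.006); movel(p,q,v=.15)
print(get_ft_force(),get_time(),foot())
off=(.010*np.cos(.245)+(.175+.010*np.sin(.245))/np.cos(.245)*np.sin(.245)); print("expect xc",.600-off)
p,q=pose(.51,.245,.006); movel(p,q,v=.08)
p,q=pose(.60-off+.02,.245,.006)
print(movel(p,q,v=.03,until_force=3),foot(),get_ft_force(),get_time())
cv2.imwrite("pics/lean1.png",np.hstack([cv2.resize(read_camera(n)[:,:,::-1],(400,300)) for n in("scene","top")]))
E
```

```text
[ 0.5212 -0.263   0.2147]
[ 0.146   0.6317 -8.9316] 14.1167 [ 0.4711 -0.2626  0.0171]
expect xc 0.5459382136034406
True [ 0.5434 -0.2612  0.0142] [-0.5685  0.3043 -7.6105] 15.925
```

View pics/lean1.png

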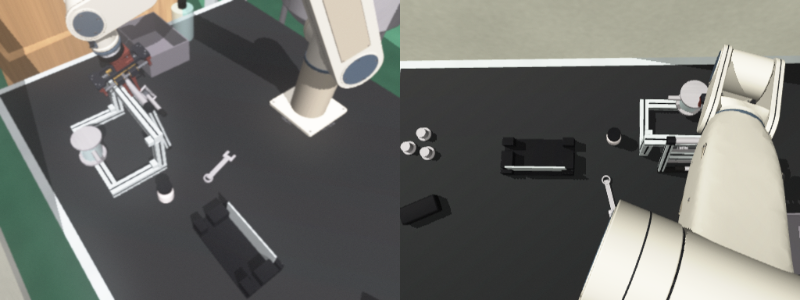

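Contact came within 3 mm of where I expected it. Next I lower the foot to the table and release.

Run:
```python
from h import *
np.set_printoptions(precision=4,suppress=True)
x=foot()[0]
p,q=pose(x+.001,.245,-.006)
print(movel(p,q,v=.02,until_force=4),foot(),get_ft_force(),get_ft_torque())
command_gripper(0.6); wait(.5)
t=np.array(get_tcp_pos()); print(t,get_ft_force(),get_time())
# retreat along tool axis
p,q=pose(x,.245,.10); movel(p,q,v=.15)
movel([.47,YR,.42],quat(YAW),v=.3)
T=wristT(); np.save("Tl.npy",T); w=read_camera("wrist")[:,:,::-1]; cv2.imwrite("pics/lw.png",w)
s=read_camera("scene")[:,:,::-1]
cv2.imwrite("pics/lean2.png",np.hstack([cv2.resize(s[60:240,60:300],(400,300)),cv2.resize(w,(400,300))]))
print(get_time())
```

```text
True [ 0.5427 -0.2613  0.0119] [ 0.102  -1.0956  6.47  ] [-0.118  -0.2184 -0.0718]
[ 0.5937 -0.2621  0.2145] [0.253  0.6173 0.6651] 17.45
19.0583
```

View pics/lean2.png

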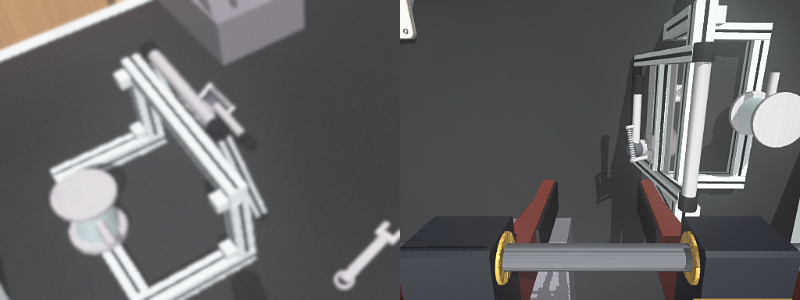

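Run:
```python
from h import *
np.set_printoptions(precision=4,suppress=True)
T=np.load("Tl.npy"); w=cv2.imread("pics/lw.png")
for p,z in [((389,55),.233),((370,272),.233),((303,90),.137),((307,200),.137)]: print(ray("wrist",*p,z,1,T))
cv2.imwrite("pics/lwc.png",cv2.resize(w[40:290,270:420],(480,800))[:600] if 0 else cv2.resize(w[40:290,270:420],(360,600),interpolation=cv2.INTER_CUBIC))
xc=.5427;th=.245
print("model handle",xc+.23*np.sin(th),.01+.23*np.cos(th),"leg",xc-.042*np.cos(th)+.12*np.sin(th),.01+.042*np.sin(th)+.12*np.cos(th))
```

```text
[ 0.6024 -0.1502  0.233 ]
[ 0.6016 -0.3798  0.233 ]
[ 0.535  -0.1792  0.137 ]
[ 0.5433 -0.3226  0.137 ]
model handle 0.5984879547013715 0.23313158474370616 leg 0.5310609913257779 0.13660384463783626
```

View pics/lwc.png

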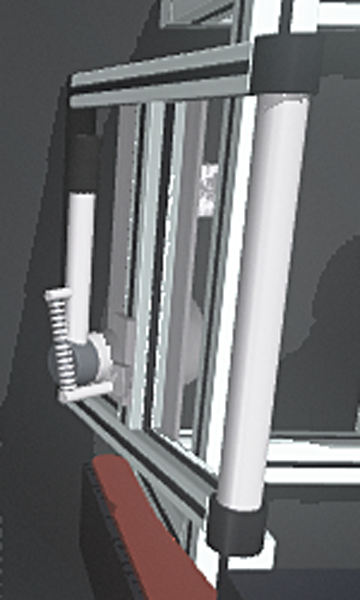

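Run:
```python
from h import *
np.set_printoptions(precision=4,suppress=True)
q=quat(-np.pi/2); x0=.534; yh=-.315; r=.1
command_gripper(0.0)
move_pose([x0,yh+r+.0135,.30],q); movel([x0,yh+r+.0135,.165],v=.15)
f0=np.array(get_ft_force())
print("touch",movel([x0,yh+r+.0135,.135],v=.025,until_force=1.2),get_tcp_pos(),np.array(get_ft_force())-f0,get_time())
z0=get_tcp_pos()[2]
for ph in np.arange(.15,1.06,.15):
    s=r*np.sin(ph)
    movel([x0-.588*s,yh+r*np.cos(ph)+.0135,z0-.809*s],v=.05)
    print(round(ph,2),get_tcp_pos(),np.array(get_ft_force())-f0)
wait(.3)
p=np.array(get_tcp_pos()); movel(p+[-.01,0.0,.06],v=.1); movel([.47,-.2,.30],v=.2)
movel([.45,YR,.42],quat(YAW),v=.3)
w=read_camera("wrist")[:,:,::-1]; s=read_camera("scene")[:,:,::-1]
cv2.imwrite("pics/ks.png",np.hstack([cv2.resize(w[40:290,240:440],(480,600),interpolation=cv2.INTER_CUBIC),cv2.resize(s[80:200,80:144+0],(320,600),interpolation=cv2.INTER_CUBIC)]))
np.save("Tk.npy",wristT()); cv2.imwrite("pics/kw.png",w)
print(get_time())
```

```text
touch True [ 0.5333 -0.2013  0.1442] [0.8004 0.7752 0.8999] 23.3167
0.15 [ 0.5249 -0.2025  0.1318] [0.6224 1.9189 1.175 ]
0.3 [ 0.5162 -0.2061  0.12  ] [0.6924 2.0291 0.2228]
0.45 [ 0.508  -0.2115  0.1087] [ 0.5129  2.4598 -0.1234]
0.6 [ 0.5004 -0.2191  0.0982] [-0.2369  1.1904 -1.0267]
0.75 [ 0.4937 -0.2286  0.0888] [ 2.3061  0.2367 -1.8668]
0.9 [ 0.4877 -0.2396  0.0806] [ 0.815   0.6691 -1.4664]
1.05 [ 0.4828 -0.252   0.0738] [ 0.5196  0.5177 -0.6088]
30.3417
```

View pics/ks.png

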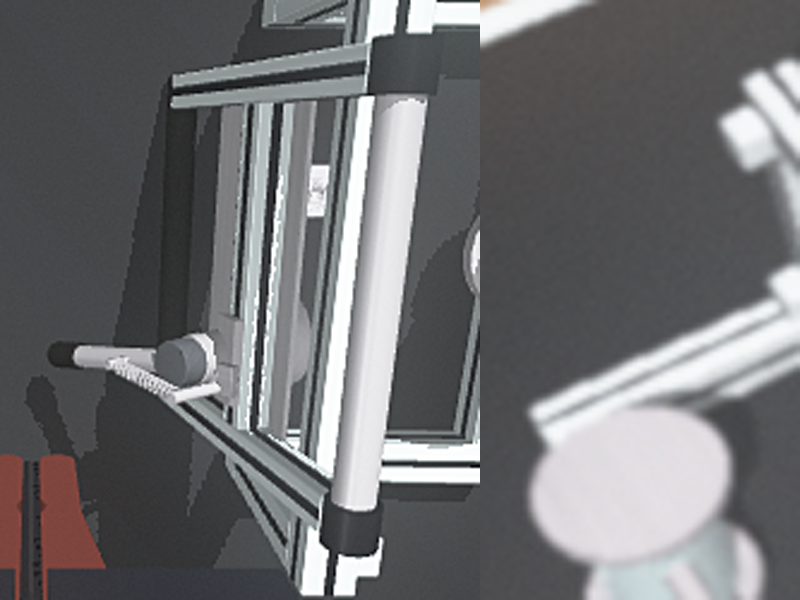

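Run:
```python
from h import *
np.set_printoptions(precision=4,suppress=True)
T=np.load("Tk.npy"); K=camera_info("wrist")["intrinsics"]; Ti=np.linalg.inv(T)
def pr(P):
    c=Ti@np.r_[P,1]; u=K[0,0]*c[0]/-c[2]+K[0,2]; v=-K[0,0]*c[1]/-c[2]+K[1,2]
    return np.array([(u-240)*2.4,(v-40)*2.4])
h=np.array([.531,-.315,.137]); print("hub",pr(h))
for ph in (0,1.3,1.45,1.57,1.75): print(ph,pr(h+.123*(np.cos(ph)*np.array([0,1,0])+np.sin(ph)*np.array([-.588,0,-.809]))))
print("handle",pr([.6,-.15,.233]),pr([.6,-.38,.233]))
for row in (70,530):
    pass
print([ray("wrist",240+c/2.4,40+r/2.4,.233,1,T) for c,r in [(410,40),(352,550)]])
```

```text
hub [174.4446 370.6892]
0 [181.1084 145.0891]
1.3 [ 46.9664 285.2248]
1.45 [ 44.1745 310.9475]
1.57 [ 43.7355 331.8866]
1.75 [ 45.9799 363.533 ]
handle [401.7243  35.0036] [350.2781 555.8107]
[array([ 0.6035, -0.1519,  0.233 ]), array([ 0.6005, -0.3769,  0.233 ])]
```

Kickstand is down: the tip at (50,353) and hub at (180,360) match the 1.75 rad projection, and the panel has not moved. Next I regrip and draw it upright.

Run:
```python
from h import *
np.set_printoptions(precision=4,suppress=True)
th=.25; xc=.5435
command_gripper(0.8)
p,q=pose(xc,th,.10); movel([p[0],p[1],.40],q,v=.2); movel(p,q,v=.2)
p,q=pose(xc,th,.0); movel(p,q,v=.08); print(get_ft_force())
command_gripper(0.0); wait(.2)
f=foot(); print("w",get_grip_width()*88,f,get_ft_force(),get_ft_torque())
for t in np.linspace(th,0,6)[1:]:
    p,q=pose(xc,t,0.0005); movel(p,q,v=.05); print(round(t,2),foot(),get_ft_force(),get_ft_torque()[1])
wait(.5); print(get_ft_force(),get_time())
T=wristT(); np.save("Tu.npy",T)
w=read_camera("wrist")[:,:,::-1]; s=read_camera("scene")[:,:,::-1]; t=read_camera("top")[:,:,::-1]
cv2.imwrite("pics/up.png",np.hstack([cv2.resize(w,(400,300)),cv2.resize(s[60:240,60:300],(400,300),interpolation=cv2.INTER_CUBIC)])); cv2.imwrite("pics/upw.png",w);cv2.imwrite("pics/ups.png",s);cv2.imwrite("pics/upt.png",t)
```

```text
[-0.1961 -0.308   0.0507]
w 19.244552155953897 [ 0.5429 -0.2621  0.0101] [-2.9704 -0.2007  3.1301] [-0.1337  0.6077 -0.0955]
0.2 [ 0.5429 -0.2617  0.0098] [-0.626   0.5421 -6.2974] -0.14079160263245097
0.15 [ 0.5434 -0.2617  0.01  ] [ 0.3369 -0.0995 -9.2072] -0.49040810516840266
0.1 [ 0.5434 -0.2619  0.0104] [ 0.0738 -0.4681 -8.2142] -0.467224161783249
0.05 [ 0.5433 -0.2619  0.0105] [ 0.7873 -0.1187 -9.4863] -0.35197105167849274
0.0 [ 0.5433 -0.2619  0.0106] [-0.1653  1.0478 -9.7395] -0.18406412769356725
[-0.2476 -0.6534 -8.6055] 37.6917
```

View pics/up.png

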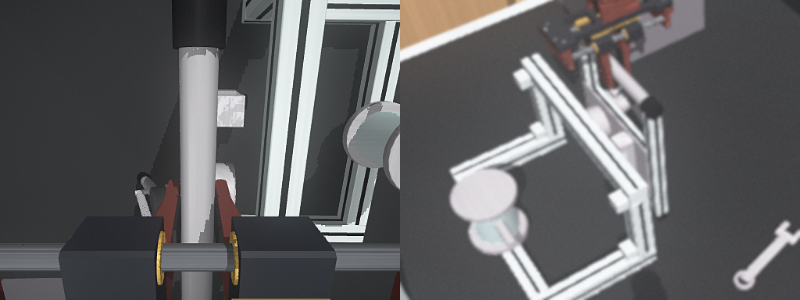

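The instrument box sits at (231,108), against (230,108) when the panel was gripped plumb in the rack, so it is plumb to about 1 degree. The full weight still hangs on the grip, so I seat the foot and then hand in.

Run:
```python
from h import *
np.set_printoptions(precision=4,suppress=True)
p,q=pose(.5433,0,-.005)
print(movel(p,q,v=.01,until_force=4),foot(),get_ft_force(),get_ft_torque())
wait(.7); print(foot(),get_ft_force(),get_qvel(),get_grip_width()*88)
w=read_camera("wrist")[:,:,::-1]
cv2.imwrite("pics/cmp.png",np.vstack([cv2.absdiff(w,cv2.imread("pics/upw.png"))])); print(np.mean(cv2.absdiff(w,cv2.imread("pics/upw.png"))))
job_done(); print(get_time())
```

```text
True [ 0.5431 -0.2605  0.0087] [-0.3995  6.201   5.5414] [ 0.9856 -0.137   0.0481]
[ 0.5429 -0.2601  0.0086] [-0.0774  5.1263  5.3213] [-0.0006  0.0004  0.0022  0.0005  0.0012  0.0008] 19.40159664633961
7.53302001953125
the job is handed in; nothing more can be done
the job is handed in; nothing more can be done
```

The full sequence was carried out and the job handed in at about 39 s of the 72 s limit. The station reports no verdict.

- **Sequence:** I lifted the panel from the rack, leaned it on the rail at about 14 degrees, and let go. I pressed the kickstand down over centre, regripped the carrying bar, and drew the panel upright about its foot. I then lowered the foot onto the table and handed in while gripping it.
- **Kickstand:** after the press, the image matched the projected position for about 1.75 rad, its stop. The panel was still leaning where I had left it.
- **Plumb:** before the final lowering, the instrument box lay within 1 pixel of where it was when the panel was gripped plumb in the rack, so it was plumb to about 1 degree.
- **Foot and grip:** the foot was on the table, with about 5 N upward at the wrist. The bar was still gripped (width 19.4 mm), and the arm was practically still.
- **Other objects:** the blank plate, jar and spanner looked unmoved in the pictures taken during the lean. In the last scene picture I saw only the spanner, also unmoved.

**Not checked:** seating the foot left a sideways force of about 5 N and a moment of about 1 N m. The last wrist picture also differed somewhat from the one before. I did not look into either, so the final tilt within the panel's own plane was not checked separately. I expect it to be under 1 degree, since the seating move was only about 2 mm.

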